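# Open the parts case and hold its inner leaf at the balance point

### The job

I want to screw a lid stay onto the small plywood parts case. Swing the brown outer leaf all the way open, back to its stop, to uncover the case; then pinch the red pull of the loose aluminium inner leaf, swing that leaf up until it stands straight upright at its balance point, and keep hold of the red pull there. The inner leaf drops to either side by itself and must not go over backwards; finish while still gripping it, and leave the tools and the tin around the case alone.

Things in the scene. Friction and masses are not known exactly. Their poses are not given: they have to be found in the camera images.
- parts_case: Fixed open-topped plywood case, 100 (its x) x 154 (its y) x 60 mm high, walls 5 mm; on its inner floor (8 mm up) lie blocks up to 15 mm high. Origin: centre of underside. x runs along both hinges, away from the robot (within 15 degrees); y to the robot's left, where the outer leaf hinges; inner leaf hinges on the -y side. A vice 80 mm high stands a few cm left of the case.
- outer_hinge (a point): Mid-point of the outer leaf's hinge line, on the case at its local (0, +75.5, 72) mm. It does not move.
- outer_flap (a joint): Outer leaf (brown wood plate 96 x 74 x 4 mm): 0 = shut, level over the red pull of the inner leaf; grows as it swings up and over to the case's +y side; 1.57 upright; stop at 2.2 rad, leaning outwards. Stiff hinge (about 0.14 N m): stays where it is left. Starts at 0 to 0.3.
- outer_pull (a point): Black U-shaped pull on the outer leaf's free edge. Point: centre of its bar (10 mm thick, 80 long, along its x, parallel to the hinge). Clear: 70 mm between its 6 mm legs, 40 from bar to plate edge. Leaf shut: bar centre lies 120 mm towards the case's -y from the outer hinge line, 14 above it, 22 above the inner plate. Moves rigidly with the leaf; the bar may turn between gripping fingers.
- inner_hinge (a point): Mid-point of the inner leaf's hinge line, on the case at its local (0, -75.5, 62) mm. It does not move.
- inner_flap (a joint): Inner leaf (bare aluminium plate 88 x 64 x 4 mm, about 0.19 kg with pull): 0 = shut, level; grows as it swings up about the inner hinge; 1.571 = upright, the balance point, its weight straight over the hinge; stop at 2.3. Nearly frictionless: let go, it falls shut below 1.57 and over backwards above it. Starts shut.
- inner_pull (a point): Red U-shaped pull on the inner leaf's free edge, under the outer leaf at first. Point: centre of its bar (10 mm thick, 80 long, along its x, parallel to the hinge), in the leaf's plane, 105 mm from the inner hinge: shut, towards the case's +y at z = 62 mm, 36 clear to the +y wall; upright, straight above the hinge. Clear: 70 mm between legs, 35 from bar to plate. It may turn in a grip.
- driver_yellow: Screwdriver with a yellow handle, 166 mm long, 23 mm thick, lying on the table in front of the case; a bystander. Origin: centre of its underside.
- chasing_hammer: Small hammer with a wooden handle, 198 mm long, 24 mm high, lying behind the vice; a bystander. Origin: centre of its underside.
- polish_tin: Round tin with a blue lid, 69 mm across, 28 mm high, standing to the left front; a bystander. Origin: centre of its underside.

How it is judged:
By the outcome, as a careful person would: the job done as asked, in the order asked, and still so for the second after the job is handed in, while the arm keeps its last pose, push and grip.
It also fails if it takes over 48 s, if anything falls off the work surface, if the arm or the gripper's body presses on something with over 40 N, if the wrist force passes 120 N, or if a joint passes its speed limit or range.

### The arm

A 6-joint arm with a two-finger parallel gripper is mounted at the origin on the work surface; the furniture and walls round the work are solid. World frame = base frame: x ahead of the robot, y to its left, z up, the work surface at z = 0. Lengths are in m, angles in rad, forces in N, time in s.
With the tool pointing down it reaches from about 0.375 to 0.975 m from the base axis. Payload 3.8 kg.
Tool frame: the origin (TCP) lies midway between the tips of the shut fingers; the grasp point (between the pads) lies 19 mm behind it; z points along the fingers, y is the direction in which the jaws open and shut (so a half turn about z gives the same grasp; the last joint's range is limited). The gripper opens to 85 mm and grips with 20 to 120 N. Pads are 22 mm wide; open, the fingers measure 114 mm over their backs; the gripper's body (76 mm by 85 mm) begins 54 mm behind the grasp point. The pads swing forward as they close: fully open they stand 13 mm farther back than shut.
Start: joints at [-1.17, 0.264, 1.604, -0, 1.274, -0.037], TCP at [0.286, -0.611, 0.231] pointing down, gripper open.
Joint ranges: [-2.63, 2.63], [-0.94, 2.18], [0.31, 2.57], [-1.31, 4.45], [0, 2.66], [-2.55, 2.55]. Speed limits (rad/s): [2.57, 2.57, 3.14, 3.14, 3.14, 3.14].

### API

Orientations are given as a rotation vector (axis times angle).
In Python, from workcell import bot gives the robot as it stands. The module is installed in compiled form; this text tells all that it offers.
- The arm moves only by the tool play_rows, never from a script. Its argument "series" is a list of rows, each an object with "translation": the shift along the tool's x, y, z in m, a list of three; "spin": the turn about the tool's z in units of 5 degrees (1.0 is 5 degrees). In form: [{"translation": [dx, dy, dz], "spin": spin}, ...]. A call has 1 to 5 rows; each row shifts and turns the commanded pose from where the row before left it, along the tool's axes as they then stand; what a row does not reach is not made up. A row lasts 1/10 s, in which the tool goes at most 50 mm and 8.59 degrees, less where a joint would pass 70% of its speed; a pose out of reach is approached as far as the arm can. A call is refused whole if a number of a shift passes 0.05 or a number of a turn 1, either way. A call with a gripper value outside its range is refused whole. "jaw" is the gripper's target within -1 to 1 (fully open at 1, half-way at 0, shut at -1), set as the call begins (left out, the last holds). The fingers move at their own pace and stop on an object; "force" is the grip in N (left out, the last holds). Time passes only in rows, so rows that do not move let the fingers close. It gives the time, the measured TCP pose, the force and the opening at its end, in the units of the state.
- bot.read_state(): the state, without advancing time (a new reading comes with each control period).
- bot.read_camera(name): name is "scene" or "top"; returns the picture (400x640x3 uint8, blue, green, red); there is no depth.
- bot.get_calibration(name): a dict with "fov_y" (degrees; the focal length in pixels is half the picture's height over the tangent of half this angle, whatever the lens; pixels are square), "cx", "cy" (the principal point, pixels), "R" (3x3) and "t" (3): a world point X has camera coordinates R X + t. Camera axes: x right, y down, z forward; pixel columns grow to the right and rows downward; lengths in m; the calibration is good to about 2 mm. A picture is of the moment at which its call begins. get_calibration takes no time and is no camera call.
- bot.finish_job(): hands the job in, once; it reports no verdict.
The state is a dict: "time": time; "q": joint angles; "joint_vel": joint speeds; "joint_torque": joint torques, N m; "tool_pos": TCP position; "tcp_rot": TCP orientation; "wrist_force": force on the tool from outside, world axes, zero at the start; "torque": the same for the moment, N m; "width": opening from 0.0 (shut) to 1.0 (fully open).
Only numpy, scipy, OpenCV 4.12 (cv2) and the standard library are available. Lean on these libraries where they do the work, as an engineer would, in place of code of your own. Each camera call takes 0.05 s, during which the arm holds its last target. There are 200 camera calls.

## Working session

There is one attempt and no reset: what is moved stays moved. The work goes in short steps, Python scripts to look and compute and a tool call to move; the robot and the scene stay as the last step left them, time stands still between calls to the robot, and variables do not carry over. Pictures are saved under pics/ and viewed, about 8 in all and at most 12, crops included, and the job is handed in when it is done.

Besides the shell and the picture viewer there is one more tool, called by a JSON object that holds its "name" and its "arguments", one argument or row to a line. play_rows: Moves the arm, as the interface text tells. Its arguments: {"type":"object","properties":{"series":{"type":"array","items":{"type":"object","properties":{"translation":{"type":"array","items":{"type":"number"}},"spin":{"type":"number"}}}},"jaw":{"type":"number"},"force":{"type":"number"}},"required":["series"]}

```bash
mkdir -p pics
python3 - <<'E'
from workcell import bot
import cv2, numpy as np
for n in("scene","top"):
    im=bot.read_camera(n); cv2.imwrite(f"pics/{n}0.png",im)
    print(n,{k:np.round(v,4).tolist() for k,v in bot.get_calibration(n).items()})
print(bot.read_state())
E
```

```text
scene {'fov_y': 51.8706, 'cx': 323.0057, 'cy': 193.0976, 'R': [[-0.811, -0.5848, -0.0182], [-0.3822, 0.5531, -0.7403], [0.4429, -0.5934, -0.6721]], 't': [0.3886, 0.3486, 0.7337]}
top {'fov_y': 53.8184, 'cx': 318.7555, 'cy': 205.1796, 'R': [[0.0156, -0.9999, 0.0066], [-0.9805, -0.0166, -0.1959], [0.196, -0.0034, -0.9806]], 't': [-0.13, 0.5346, 0.9919]}
{'time': 0.1, 'q': array([-1.16987959e+00,  2.64668204e-01,  1.60521807e+00, -1.97956574e-06,
        1.27371257e+00, -3.69034602e-02]), 'joint_vel': array([-0.00157063, -0.00239247, -0.00393657,  0.00105309,  0.0009243 ,
       -0.00064088]), 'joint_torque': array([ 1.24863277e-04, -5.16708827e+01, -3.68589914e+01, -2.41230300e-04,
        6.23843705e-03, -1.43152783e-05]), 'tool_pos': array([ 0.28591781, -0.610733  ,  0.23010347]), 'tcp_rot': array([-3.06469178e+00, -6.81819148e-01,  5.72961370e-04]), 'wrist_force': array([-0.14522933,  0.31985915,  0.29232791]), 'torque': array([-0.03978563, -0.05883848,  0.00640746]), 'width': 1.001147575591617}
```

View pics/scene0.png

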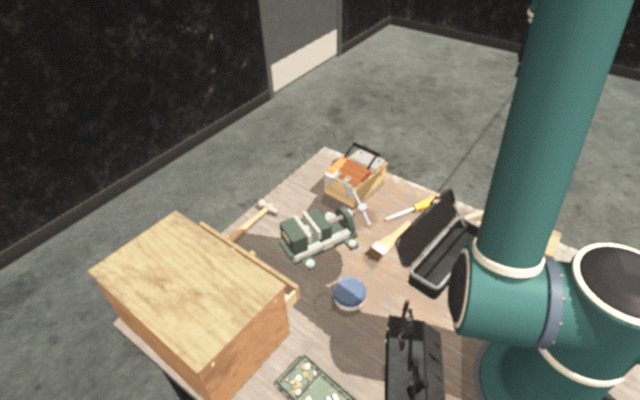

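View pics/top0.png

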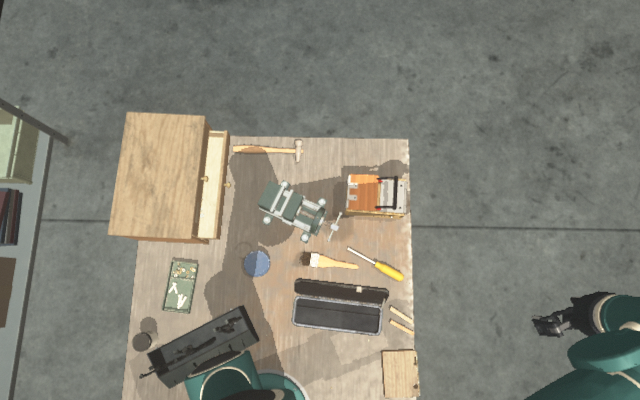

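The scene view shows the case at about (355,180), with the black bar at (365,150). The top view shows the case at (376,195) with the black bar at about (387,193), the vice at (292,208) and the driver at (377,263). I'll enlarge both.

```bash
python3 - <<'E'
import cv2, numpy as np
a=cv2.imread("pics/top0.png")[155:230,330:420]; b=cv2.imread("pics/scene0.png")[135:210,310:400]
cv2.imwrite("pics/crop0.png",cv2.resize(np.hstack([a,b]),None,fx=4.44,fy=4.44,interpolation=cv2.INTER_CUBIC))
E
cat > h.py <<'E'
from workcell import bot
import cv2, numpy as np
from scipy.spatial.transform import Rotation as Ro
def cam(n):
    c=bot.get_calibration(n); f=200/np.tan(np.radians(c["fov_y"]/2))
    return np.array([[f,0,c["cx"]],[0,f,c["cy"]],[0,0,1]]),np.array(c["R"]),np.array(c["t"])
def ray(n,uv,z):
    K,R,t=cam(n); o=-R.T@t; d=R.T@np.linalg.inv(K)@[uv[0],uv[1],1]
    return o+d*(z-o[2])/d[2]
def tri(uvt,uvs):
    A=[]
    for n,uv in(("top",uvt),("scene",uvs)):
        K,R,t=cam(n); P=K@np.c_[R,t]; A+=[uv[0]*P[2]-P[0],uv[1]*P[2]-P[1]]
    v=np.linalg.svd(np.array(A))[2][-1]; return v[:3]/v[3]
def proj(n,X):
    K,R,t=cam(n); p=K@(R@np.array(X)+t); return p[:2]/p[2]
def st():
    s=bot.read_state(); print(round(s["time"],2),"pos",s["tool_pos"].round(4),"F",s["wrist_force"].round(1),"w",round(s["width"],3)); print(Ro.from_rotvec(s["tcp_rot"]).as_matrix().round(3)); return s
E
```

```text
(no output)
```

View pics/crop0.png

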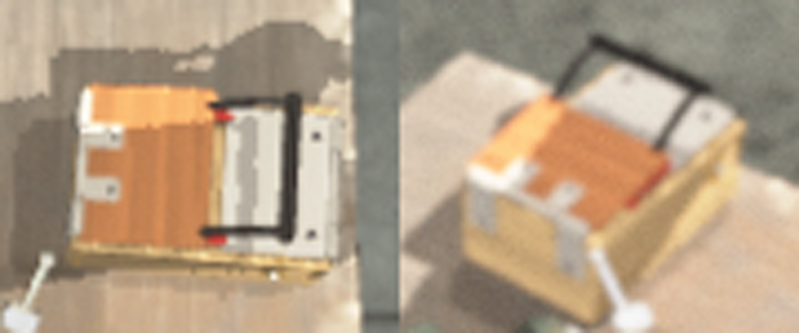

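The crop shows the outer leaf slightly raised. The black bar runs from (292,98) to (287,235) in the top half and from (593,42) to (738,103) in the scene half. I'll fit the case pose and leaf angle to these points.

```bash
cat > fit.py <<'E'
from h import *
from scipy.optimize import least_squares
s=4.44
T=lambda u,v:(330+u/s-.4,155+v/s-.4); S=lambda u,v:(310+(u-400)/s-.4,135+v/s-.4)
def barp(p,dx):  # world of outer bar
    x,y,psi,th=p; c,q=np.cos(th),np.sin(th)
    return W(p,[dx,.0755-.120*c+.014*q,.072+.120*q+.014*c])
def W(p,l):
    a=p[2]; return np.array([p[0]+np.cos(a)*l[0]-np.sin(a)*l[1],p[1]+np.sin(a)*l[0]+np.cos(a)*l[1],l[2]])
def leaf(p,dx):
    c,q=np.cos(p[3]),np.sin(p[3]); return W(p,[dx,.0755-.075*c,.072+.075*q])
if __name__=="__main__":
    a=T(292,98);b=T(287,235);A=S(593,42);B=S(738,103)
    print("tri",tri(a,A),tri(b,B))
    obs=[("top",a,barp,.04),("scene",A,barp,.04),("top",b,barp,-.04),("scene",B,barp,-.04),("top",T(216,90),leaf,.048),("top",T(216,244),leaf,-.048)]
    f=lambda p:np.concatenate([proj(n,g(p,dx))-o for n,o,g,dx in obs])
    r=least_squares(f,[.75,-.15,0,.15]); p=r.x
    print(p.round(4),r.fun.round(1),"bar",barp(p,0))
    for l in([.05,.077,.06],[-.05,.077,.06],[.05,-.077,.06],[-.05,-.077,.06],[-.05,.077,0],[-.05,-.077,0]):
        t=proj("top",W(p,l));q=proj("scene",W(p,l)); print(l,((t-[330,155])*s).round(),((q-[310,135])*s+[400,0]).round())
    for a in (.5,1,1.57,2.2): print(a,barp([*p[:3],a],0).round(4))
    print("inner pull",W(p,[0,.0295,.062]),"inner up",W(p,[0,-.0755,.167]))
    st()
E
python3 fit.py
```

```text
tri [ 0.6043741  -0.31645325  0.10295667] [ 0.5139919  -0.3163769   0.09823445]
[ 0.5644 -0.2758 -0.0433  0.1047] [ 1.   1.2  1.1  1.   1.5  0.8 -6.7 -2.2  0.3  1.  -0.8  2.2] bar [ 0.56260415 -0.31809013  0.09846779]
[0.05, 0.077, 0.06] [84. 91.] [465. 186.]
[-0.05, 0.077, 0.06] [ 77. 254.] [603. 254.]
[0.05, -0.077, 0.06] [340. 106.] [612.  63.]
[-0.05, -0.077, 0.06] [337. 269.] [746. 120.]
[-0.05, 0.077, 0] [ 70. 271.] [599. 329.]
[-0.05, -0.077, 0] [316. 286.] [738. 195.]
0.5 [ 0.5634 -0.2988  0.1418]
1 [ 0.5654 -0.2533  0.1805]
1.57 [ 0.5683 -0.1864  0.192 ]
2.2 [ 0.5712 -0.1185  0.1608]
inner pull [ 0.56571288 -0.24627839  0.062     ] inner up [ 0.56117169 -0.35118015  0.167     ]
0.1 pos [ 0.2859 -0.6107  0.2301] F [-0.1  0.3  0.3] w 1.001
[[ 0.906  0.424 -0.001]
 [ 0.424 -0.906  0.002]
 [ 0.    -0.002 -1.   ]]
```

{"name": "play_rows", "arguments": {
  "series": [
    {"translation": [0,0,0],"spin": 1},
    {"translation": [0,0,0],"spin": 1},
    {"translation": [0,0,0],"spin": 1},
    {"translation": [0,0,0],"spin": 1},
    {"translation": [0,0,0],"spin": 1}
  ],
  "jaw": -0.2,
  "force": 30
}}

```text
time: 0.6
tool_pos: [0.286, -0.6109, 0.2305]
tcp_rot: [-3.14, 0.003, 0.001]
wrist_force: [-0.8, 0.7, -0.6]
width: 0.401
```

Run:
```python
from fit import *
def comp(n,box):
    im=cv2.imread(f"pics/{n}0.png"); x0,y0,x1,y1=box
    m=np.zeros(im.shape[:2],np.uint8); m[y0:y1,x0:x1]=(im[y0:y1,x0:x1].max(2)<70)*255
    nn,l,stt,c=cv2.connectedComponentsWithStats(m)
    i=1+np.argmax(stt[1:,4]); print(n,stt[i]); return l==i
mt=comp("top",(360,165,412,220)); ms=comp("scene",(335,138,392,180))
for m in(mt,ms):
    y0,x0=[v.min() for v in np.where(m)]
    for r in m[y0-0:y0+40,x0:x0+52]: print("".join(".#"[int(v)] for v in r)) if r.any() else None
    print(x0,y0)
st()
```

```text
top [393 176   4  33  67]
scene [353 143  26  13  48]
..#.................................................
..#.................................................
.###................................................
..##................................................
..##................................................
..##................................................
..##................................................
..##................................................
..##................................................
..##................................................
..##................................................
.###................................................
..##................................................
..##................................................
..##................................................
..##................................................
.###................................................
.#.#................................................
.#.#................................................
.#.#...................................
[... 841 characters left out ...]
............................
....####............................................
......######........................................
.........####.......................................
............###.....................................
..............###...................................
................####................................
...................###..............................
....................####............................
......................####..........................
.......................###..........................
353 143
0.6 pos [ 0.286  -0.6109  0.2305] F [-0.8  0.7 -0.6] w 0.401
[[ 1.    -0.002 -0.001]
 [-0.002 -1.     0.001]
 [-0.001 -0.001 -1.   ]]
```

{"name": "play_rows", "arguments": {
  "series": [
    {"translation": [0,0,0],"spin": 0.75},
    {"translation": [0.036,-0.045,0]},
    {"translation": [0.036,-0.045,0]},
    {"translation": [0.036,-0.045,0]},
    {"translation": [0.036,-0.045,0]}
  ]
}}

```text
invalid input
```

{"name": "play_rows", "arguments": {
  "series": [
    {"translation": [0.036,-0.045,0]},
    {"translation": [0.036,-0.045,0.02]},
    {"translation": [0.036,-0.04,0.03]},
    {"translation": [0,0,0.02]},
    {"translation": [0,0,0]}
  ]
}}

```text
invalid input
```

Run:
```python
from h import *
st()
a=bot.read_camera("top")[150:230,330:425]; b=bot.read_camera("scene")[120:200,310:405]
cv2.imwrite("pics/crop1.png",cv2.resize(np.hstack([a,b]),None,fx=4.2,fy=4.2,interpolation=cv2.INTER_CUBIC))
```

```text
0.6 pos [ 0.286  -0.6109  0.2305] F [-0.8  0.7 -0.6] w 0.401
[[ 1.    -0.002 -0.001]
 [-0.002 -1.     0.001]
 [-0.001 -0.001 -1.   ]]
```

View pics/crop1.png

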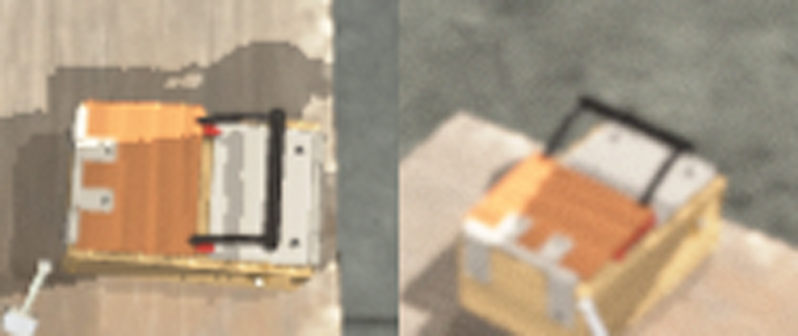

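The moves were refused because every row needs a spin value, so the picture shows the scene unchanged. I'll resend with spin in each row.

{"name": "play_rows", "arguments": {
  "series": [
    {"translation": [0,0,0],"spin": 0.75},
    {"translation": [0.036,-0.045,0],"spin": 0},
    {"translation": [0.036,-0.045,0],"spin": 0},
    {"translation": [0.036,-0.045,0],"spin": 0},
    {"translation": [0.036,-0.045,0],"spin": 0}
  ]
}}

```text
time: 1.2
tool_pos: [0.4216, -0.462, 0.231]
tcp_rot: [-3.14, 0.098, 0.0]
wrist_force: [1.2, 1.0, 1.0]
width: 0.399
```

{"name": "play_rows", "arguments": {
  "series": [
    {"translation": [0.036,-0.045,0],"spin": 0},
    {"translation": [0.036,-0.045,0.02],"spin": 0},
    {"translation": [0.036,-0.04,0.03],"spin": 0},
    {"translation": [0,0,0.02],"spin": 0},
    {"translation": [0,0,0],"spin": 0}
  ]
}}

```text
time: 1.7
tool_pos: [0.5162, -0.358, 0.1664]
tcp_rot: [-3.136, 0.093, 0.01]
wrist_force: [-0.6, -1.0, -0.7]
width: 0.399
```

Run:
```python
from h import *
st()
a=bot.read_camera("top")[150:230,330:425]; b=bot.read_camera("scene")[120:200,310:405]
cv2.imwrite("pics/crop2.png",cv2.resize(np.hstack([a,b]),None,fx=4.2,fy=4.2,interpolation=cv2.INTER_CUBIC))
```

```text
1.7 pos [ 0.5162 -0.358   0.1664] F [-0.6 -1.  -0.7] w 0.399
[[ 0.998 -0.059 -0.006]
 [-0.059 -0.998  0.004]
 [-0.006 -0.004 -1.   ]]
```

View pics/crop2.png

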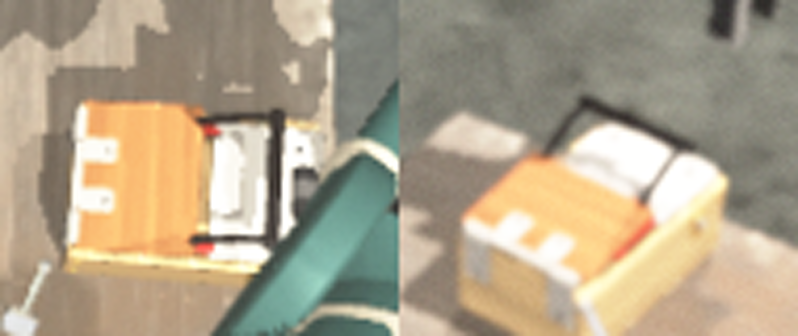

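The arm (teal) is still short of the bar, as the move was speed-limited, and the gripper is barely in view at the top right of the scene half. The bar hasn't moved: (277,115)-(270,240) in the top half.

{"name": "play_rows", "arguments": {
  "series": [
    {"translation": [0.021,-0.022,0],"spin": 0},
    {"translation": [0.021,-0.022,0],"spin": 0},
    {"translation": [0,0,0.02],"spin": 0},
    {"translation": [0,0,0],"spin": 0}
  ]
}}

```text
time: 2.2
tool_pos: [0.5614, -0.3201, 0.1499]
tcp_rot: [-3.139, 0.1, 0.003]
wrist_force: [-1.0, 0.6, -0.6]
width: 0.402
```

Run:
```python
from h import *
st()
a=bot.read_camera("top")[150:230,330:425]; b=bot.read_camera("scene")[100:180,310:405]
cv2.imwrite("pics/crop3.png",cv2.resize(np.hstack([a,b]),None,fx=4.2,fy=4.2,interpolation=cv2.INTER_CUBIC))
```

```text
2.2 pos [ 0.5614 -0.3201  0.1499] F [-1.   0.6 -0.6] w 0.402
[[ 0.998 -0.064 -0.002]
 [-0.064 -0.998  0.001]
 [-0.002 -0.001 -1.   ]]
```

View pics/crop3.png

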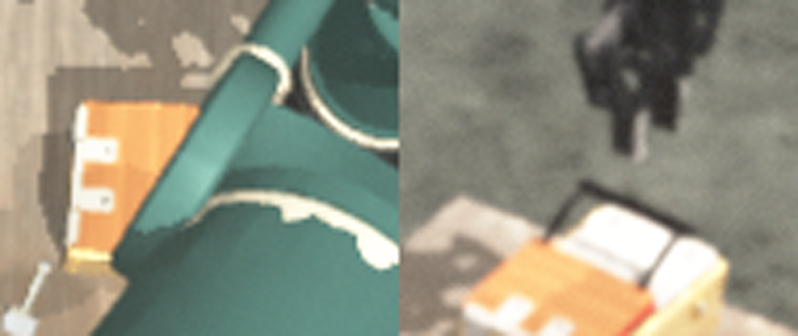

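The fingers are above the bar, with the tips at about (630,155) in the scene half. I'll descend and close.

{"name": "play_rows", "arguments": {
  "series": [
    {"translation": [0,-0.0015,0.022],"spin": 0},
    {"translation": [0,-0.0015,0.022],"spin": 0},
    {"translation": [0,0,0.022],"spin": 0},
    {"translation": [0,0,0],"spin": 0},
    {"translation": [0,0,0],"spin": 0}
  ]
}}

```text
time: 2.8
tool_pos: [0.5623, -0.3178, 0.0855]
tcp_rot: [3.14, -0.102, 0.001]
wrist_force: [0.4, 0.4, 0.7]
width: 0.401
```

{"name": "play_rows", "arguments": {
  "series": [
    {"translation": [0,0,0],"spin": 0},
    {"translation": [0,0,0],"spin": 0},
    {"translation": [0,0,0],"spin": 0},
    {"translation": [0,0,0],"spin": 0}
  ],
  "jaw": -1,
  "force": 30
}}

```text
time: 3.2
tool_pos: [0.5636, -0.317, 0.0857]
tcp_rot: [3.139, -0.1, 0.004]
wrist_force: [1.7, 1.3, -0.1]
width: 0.103
```

Run:
```python
from h import *
st()
b=bot.read_camera("scene")[120:190,320:400]
cv2.imwrite("pics/crop4.png",cv2.resize(b,None,fx=6,fy=6,interpolation=cv2.INTER_CUBIC))
```

```text
3.2 pos [ 0.5636 -0.317   0.0857] F [ 1.7  1.3 -0.1] w 0.103
[[ 0.998 -0.064  0.002]
 [-0.064 -0.998 -0.001]
 [ 0.002  0.001 -1.   ]]
```

View pics/crop4.png

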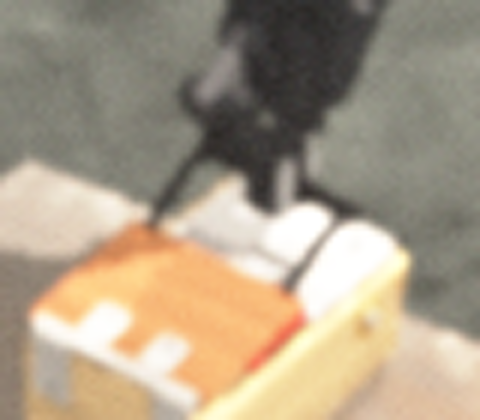

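The bar is gripped: opening 0.10 (about 9 mm), with the fingers around the bar near (275,190). Now I'll swing it along the arc.

{"name": "play_rows", "arguments": {
  "series": [
    {"translation": [0,-0.0053,-0.0173],"spin": 0},
    {"translation": [0,-0.0078,-0.0163],"spin": 0},
    {"translation": [0,-0.0101,-0.0151],"spin": 0},
    {"translation": [0,-0.0123,-0.0132],"spin": 0},
    {"translation": [0,0,0],"spin": 0}
  ]
}}

```text
time: 3.75
tool_pos: [0.566, -0.2809, 0.1492]
tcp_rot: [3.138, -0.098, 0.005]
wrist_force: [3.3, -2.7, 1.3]
width: 0.101
```

{"name": "play_rows", "arguments": {
  "series": [
    {"translation": [0,-0.0141,-0.0114],"spin": 0},
    {"translation": [0,-0.0157,-0.0091],"spin": 0},
    {"translation": [0,-0.0168,-0.0066],"spin": 0},
    {"translation": [0,-0.0177,-0.004],"spin": 0},
    {"translation": [0,0,0],"spin": 0}
  ]
}}

```text
time: 4.25
tool_pos: [0.5704, -0.2172, 0.1804]
tcp_rot: [3.138, -0.098, 0.007]
wrist_force: [0.6, -1.1, 9.6]
width: 0.099
```

{"name": "play_rows", "arguments": {
  "series": [
    {"translation": [0,-0.0182,-0.0034],"spin": 0},
    {"translation": [0,-0.0179,0.0003],"spin": 0},
    {"translation": [0,-0.0177,0.0035],"spin": 0},
    {"translation": [0,-0.0169,0.006],"spin": 0},
    {"translation": [0,0,0],"spin": 0}
  ]
}}

```text
time: 4.75
tool_pos: [0.5747, -0.1453, 0.1708]
tcp_rot: [-3.139, 0.098, -0.005]
wrist_force: [5.8, 0.2, 0.9]
width: 0.098
```

{"name": "play_rows", "arguments": {
  "series": [
    {"translation": [0,-0.0156,0.009],"spin": 0},
    {"translation": [0,-0.0141,0.0113],"spin": 0},
    {"translation": [0,0,0],"spin": 0}
  ]
}}

```text
time: 5.05
tool_pos: [0.5762, -0.1179, 0.1507]
tcp_rot: [3.136, -0.098, 0.004]
wrist_force: [4.6, -7.2, 2.5]
width: 0.103
```

Run:
```python
from h import *
s=st()
P=np.array([[-.317,.0857],[-.2809,.1492],[-.2172,.1804],[-.1453,.1708],s["tool_pos"][1:]])
A=np.c_[2*P,np.ones(5)]; c=np.linalg.lstsq(A,(P**2).sum(1),rcond=None)[0]
r=np.sqrt(c[2]+c[0]**2+c[1]**2); print("centre",c[:2],"r",r,"theta",np.arctan2(P[:,1]-c[1],-(P[:,0]-c[0]))-.116)
```

```text
5.05 pos [ 0.5762 -0.1179  0.1507] F [ 4.6 -7.2  2.5] w 0.103
[[ 0.998 -0.062  0.002]
 [-0.062 -0.998 -0.004]
 [ 0.002  0.004 -1.   ]]
centre [-0.19831432  0.061041  ] r 0.12104128567253496 theta [0.08885281 0.70202785 1.29787144 1.90475706 2.18572123]
```

{"name": "play_rows", "arguments": {
  "series": [
    {"translation": [0,-0.003,0.003],"spin": 0},
    {"translation": [0,-0.003,0.003],"spin": 0},
    {"translation": [0,0,0],"spin": 0}
  ]
}}

```text
time: 5.35
tool_pos: [0.5765, -0.1175, 0.15]
tcp_rot: [3.127, -0.097, 0.005]
wrist_force: [-9.0, -19.0, 26.1]
width: 0.099
```

It's hard against the stop. I'll back off the preload, release and lift.

{"name": "play_rows", "arguments": {
  "series": [
    {"translation": [0,0.004,-0.004],"spin": 0},
    {"translation": [0,0,0],"spin": 0}
  ]
}}

```text
time: 5.55
tool_pos: [0.5763, -0.1178, 0.1504]
tcp_rot: [3.135, -0.101, 0.005]
wrist_force: [0.8, -9.7, 9.4]
width: 0.098
```

{"name": "play_rows", "arguments": {
  "series": [
    {"translation": [0,0,0],"spin": 0},
    {"translation": [0,0,0],"spin": 0},
    {"translation": [0,0,0],"spin": 0},
    {"translation": [0,0,-0.02],"spin": 0},
    {"translation": [0,0,-0.025],"spin": 0}
  ],
  "jaw": -0.3
}}

```text
time: 6.05
tool_pos: [0.5729, -0.1138, 0.191]
tcp_rot: [-3.138, 0.1, 0.011]
wrist_force: [0.0, -0.6, -0.8]
width: 0.347
```

{"name": "play_rows", "arguments": {
  "series": [
    {"translation": [0,0.02,-0.025],"spin": 0},
    {"translation": [0,0.025,0],"spin": 0},
    {"translation": [0,0.025,0],"spin": 0},
    {"translation": [0,0.025,0],"spin": 0},
    {"translation": [0,0,0],"spin": 0}
  ]
}}

```text
time: 6.55
tool_pos: [0.5683, -0.2115, 0.2175]
tcp_rot: [-3.14, 0.104, 0.004]
wrist_force: [-0.5, 0.3, -0.5]
width: 0.353
```

Run:
```python
from h import *
st()
a=bot.read_camera("top")[150:230,330:425]; b=bot.read_camera("scene")[120:200,310:405]
cv2.imwrite("pics/crop5.png",cv2.resize(np.hstack([a,b]),None,fx=4.2,fy=4.2,interpolation=cv2.INTER_CUBIC))
```

```text
6.55 pos [ 0.5683 -0.2115  0.2175] F [-0.5  0.3 -0.5] w 0.353
[[ 0.998 -0.066 -0.002]
 [-0.066 -0.998  0.   ]
 [-0.002 -0.    -1.   ]]
```

View pics/crop5.png

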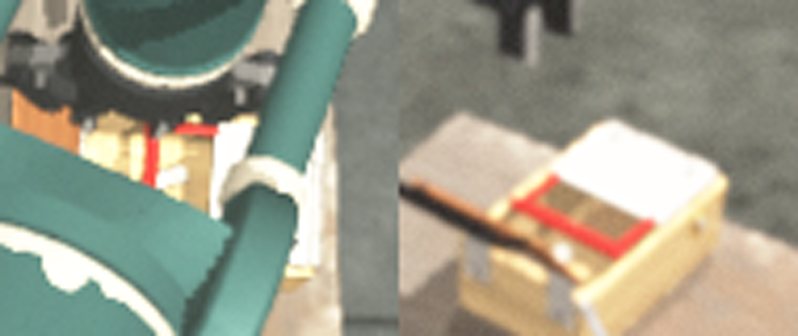

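The outer leaf is at its stop, leaning left, and the red pull is uncovered, with its bar from about (520,203) to (618,250) in the scene half.

Run:
```python
from h import *
im=bot.read_camera("scene"); hsv=cv2.cvtColor(im,cv2.COLOR_BGR2HSV)
m=((hsv[...,0]<6)|(hsv[...,0]>174))&(hsv[...,1]>150)&(hsv[...,2]>90); m[:155]=0;m[190:]=0;m[:,:325]=0;m[:,380:]=0
y,x=np.where(m); print(len(x),x.min(),x.max(),y.min(),y.max())
for uv in((338.6,168.3),(361.9,179.5)): print(ray("scene",uv,.064))
for r in m[158:186,330:375]: print("".join(".#"[int(v)] for v in r))
```

```text
118 337 369 163 180
[ 0.6045321 -0.2474336  0.064    ]
[ 0.52857038 -0.24334579  0.064     ]
.............................................
.............................................
.............................................
.............................................
.............................................
...............##............................
..............##.............................
.............##..............................
...........##................................
..........##.................................
........#####................................
.......#######...............................
..........#######............................
............#######..........................
..............######.........................
...............######................###.....
.................########...........####.....
....................#######........###.......
.....................########.....###........
.......................#############.........
.........................##########..........
...........................#######...........
.............................####............
.............................................
.............................................
.............................................
.............................................
.............................................
```

{"name": "play_rows", "arguments": {
  "series": [
    {"translation": [0,0.0165,0],"spin": 0},
    {"translation": [0,0.0165,0],"spin": 0},
    {"translation": [0,0,0.03],"spin": 0},
    {"translation": [0,0,0.03],"spin": 0},
    {"translation": [0,0,0.03],"spin": 0}
  ]
}}

```text
time: 7.2
tool_pos: [0.5675, -0.244, 0.1283]
tcp_rot: [3.139, -0.101, 0.002]
wrist_force: [-0.3, 0.7, -0.1]
width: 0.349
```

{"name": "play_rows", "arguments": {
  "series": [
    {"translation": [0,0,0.02],"spin": 0},
    {"translation": [0,0,0.02],"spin": 0},
    {"translation": [0,0,0.02],"spin": 0},
    {"translation": [0,0,0.018],"spin": 0},
    {"translation": [0,0,0],"spin": 0}
  ]
}}

```text
time: 7.7
tool_pos: [0.5647, -0.2424, 0.0476]
tcp_rot: [-3.138, 0.101, 0.009]
wrist_force: [-1.0, -0.6, -0.6]
width: 0.347
```

{"name": "play_rows", "arguments": {
  "series": [
    {"translation": [0,0,0],"spin": 0},
    {"translation": [0,0,0],"spin": 0},
    {"translation": [0,0,0],"spin": 0},
    {"translation": [0,0,0],"spin": 0}
  ],
  "jaw": -1,
  "force": 40
}}

```text
time: 8.1
tool_pos: [0.5672, -0.2456, 0.0524]
tcp_rot: [3.136, -0.1, 0.001]
wrist_force: [-2.5, -8.2, -1.8]
width: 0.094
```

Run:
```python
from h import *
st()
b=bot.read_camera("scene")[120:200,310:405]
cv2.imwrite("pics/crop6.png",cv2.resize(b,None,fx=5,fy=5,interpolation=cv2.INTER_CUBIC))
```

```text
8.1 pos [ 0.5672 -0.2456  0.0524] F [-2.5 -8.2 -1.8] w 0.094
[[ 0.998 -0.063  0.001]
 [-0.063 -0.998 -0.004]
 [ 0.001  0.004 -1.   ]]
```

View pics/crop6.png

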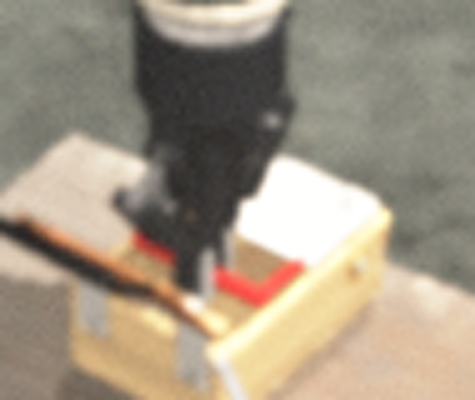

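The red bar is gripped: opening 0.094, with the fingers around the bar at (195,270). I'll swing it up.

{"name": "play_rows", "arguments": {
  "series": [
    {"translation": [0,0.0019,-0.0137],"spin": 0},
    {"translation": [0,0.0032,-0.0135],"spin": 0},
    {"translation": [0,0.0044,-0.013],"spin": 0},
    {"translation": [0,0.0061,-0.0123],"spin": 0},
    {"translation": [0,0,0],"spin": 0}
  ]
}}

```text
time: 8.65
tool_pos: [0.5663, -0.2597, 0.106]
tcp_rot: [3.139, -0.101, 0.001]
wrist_force: [-2.5, -2.1, -3.0]
width: 0.096
```

{"name": "play_rows", "arguments": {
  "series": [
    {"translation": [0,0.0076,-0.0114],"spin": 0},
    {"translation": [0,0.0091,-0.0103],"spin": 0},
    {"translation": [0,0.0103,-0.0091],"spin": 0},
    {"translation": [0,0.0114,-0.0076],"spin": 0},
    {"translation": [0,0,0],"spin": 0}
  ]
}}

```text
time: 9.15
tool_pos: [0.5638, -0.2966, 0.1456]
tcp_rot: [-3.138, 0.102, -0.0]
wrist_force: [-4.7, 9.0, 8.9]
width: 0.098
```

{"name": "play_rows", "arguments": {
  "series": [
    {"translation": [0,0.0118,-0.0068],"spin": 0},
    {"translation": [0,0.0125,-0.005],"spin": 0},
    {"translation": [0,0,0],"spin": 0}
  ]
}}

```text
time: 9.45
tool_pos: [0.5623, -0.322, 0.1573]
tcp_rot: [3.14, -0.101, 0.002]
wrist_force: [-4.2, 4.1, 8.1]
width: 0.097
```

Run:
```python
from h import *
st()
for i in range(4):
    bot.read_camera("scene"); s=bot.read_state(); print(s["tool_pos"].round(4),s["wrist_force"].round(1))
```

```text
9.45 pos [ 0.5623 -0.322   0.1573] F [-4.2  4.1  8.1] w 0.097
[[ 0.998 -0.065  0.001]
 [-0.065 -0.998 -0.   ]
 [ 0.001  0.    -1.   ]]
[ 0.5624 -0.3215  0.1572] [-4.2  4.2  8.2]
[ 0.5624 -0.3212  0.1571] [-5.3  4.9  8.3]
[ 0.5624 -0.3211  0.157 ] [-3.9  5.6  9.2]
[ 0.5624 -0.321   0.157 ] [-4.6  3.8  9.1]
```

Run:
```python
from h import *
st()
a=bot.read_camera("top"); b=bot.read_camera("scene")
cv2.imwrite("pics/t7.png",a); cv2.imwrite("pics/s7.png",b)
cv2.imwrite("pics/crop7.png",cv2.resize(np.hstack([a[145:235,335:425],b[105:195,320:410]]),None,fx=4.4,fy=4.4,interpolation=cv2.INTER_CUBIC))
for yh in(-.349,):
  for l in((.052,.1),(-.028+.56,.167)):pass
```

```text
9.65 pos [ 0.5624 -0.321   0.157 ] F [-4.6  3.8  9.1] w 0.092
[[ 0.998 -0.064  0.001]
 [-0.064 -0.998  0.001]
 [ 0.001 -0.001 -1.   ]]
```

View pics/crop7.png

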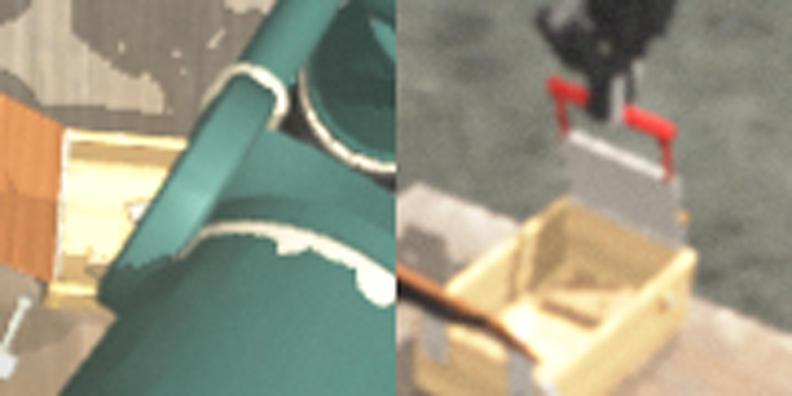

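The leaf is up near vertical and the red bar is in the fingers, from (555,88) to (670,130) in the scene half. I'll measure the angle from the bar and plate points against projections.

```bash
cat > ang.py <<'E'
from h import *
import sys
from scipy.optimize import least_squares
def red(im):
    hsv=cv2.cvtColor(im,cv2.COLOR_BGR2HSV)
    m=((hsv[...,0]<8)|(hsv[...,0]>172))&(hsv[...,1]>120)&(hsv[...,2]>70); m[:100]=0;m[160:]=0;m[:,:340]=0;m[:,395:]=0
    return m
P0=np.array([.5665,-.2454]); a=-.06; X=np.array([np.cos(a),np.sin(a)]); Y=np.array([-np.sin(a),np.cos(a)])
def pt(phi,dx,r,hy=0,hz=.062): 
    h=P0-(.105-hy)*Y; return [*(h+dx*X+r*np.cos(phi)*Y),hz+r*np.sin(phi)]
if __name__=="__main__":
    im=cv2.imread(sys.argv[1]); m=red(im)
    for r in m[118:150,350:390]: print("".join(".#"[int(v)] for v in r))
    print("hinge",pt(0,0,0))
    for phi in(1.1,1.2,1.3,1.4,1.5,1.571,1.65): print(phi,[proj("scene",pt(phi,d,.105)).round(1).tolist() for d in(.0375,0,-.0375)])
E
python3 ang.py pics/s7.png
```

```text
........................................
........................................
........................................
........................................
........................................
.....###................................
.....######.............................
.....########...........................
......########..........................
......########..........................
.......##..###..........................
.......#..............##................
.......#..............####..............
.......#..............#######...........
.......##.............#########.........
........#..............##########.......
.........................#########......
............................#####.......
.............................####.......
..............................##........
...............................#........
...............................#........
...............................#........
...............................#........
...............................#........
........................................
........................................
........................................
........................................
........................................
........................................
........................................
hinge [np.float64(0.5602037793196584), np.float64(-0.3502110566931964), np.float64(0.062)]
1.1 [[352.5, 130.2], [364.3, 135.1], [376.5, 140.3]]
1.2 [[354.7, 127.2], [366.5, 132.1], [378.7, 137.2]]
1.3 [[357.0, 124.4], [368.8, 129.3], [381.0, 134.3]]
1.4 [[359.3, 122.0], [371.1, 126.8], [383.2, 131.8]]
1.5 [[361.6, 119.9], [373.3, 124.6], [385.5, 129.5]]
1.571 [[363.2, 118.6], [375.0, 123.3], [387.1, 128.2]]
1.65 [[365.0, 117.4], [376.7, 122.1], [388.8, 126.9]]
```

The bar is at φ≈1.30 rad, which puts the hinge at y≈-0.3495 by both the camera and the arm pose. I'll move the remaining ~27.5 mm slowly.

{"name": "play_rows", "arguments": {
  "series": [
    {"translation": [0,0.007,-0.0025],"spin": 0},
    {"translation": [0,0.007,-0.0015],"spin": 0},
    {"translation": [0,0.007,-0.001],"spin": 0},
    {"translation": [0,0.006,0],"spin": 0},
    {"translation": [0,0,0],"spin": 0}
  ]
}}

```text
time: 10.25
tool_pos: [0.5604, -0.3498, 0.1603]
tcp_rot: [3.138, -0.101, 0.001]
wrist_force: [-4.4, 0.3, 5.7]
width: 0.096
```

{"name": "play_rows", "arguments": {
  "series": [
    {"translation": [0,0,0],"spin": 0},
    {"translation": [0,0,0],"spin": 0}
  ]
}}

```text
time: 10.45
tool_pos: [0.5604, -0.3494, 0.1603]
tcp_rot: [3.138, -0.101, 0.001]
wrist_force: [-3.9, 1.2, 6.6]
width: 0.096
```

```bash
python3 - <<'E'
from h import *
st(); cv2.imwrite("pics/s8.png",bot.read_camera("scene")); st()
E
python3 ang.py pics/s8.png
```

```text
10.45 pos [ 0.5604 -0.3494  0.1603] F [-3.9  1.2  6.6] w 0.096
[[ 0.998 -0.064  0.001]
 [-0.064 -0.998 -0.002]
 [ 0.001  0.002 -1.   ]]
10.5 pos [ 0.5604 -0.3494  0.1603] F [-4.2  1.2  6.8] w 0.09
[[ 0.998 -0.064  0.001]
 [-0.064 -0.998 -0.002]
 [ 0.001  0.002 -1.   ]]
...........######.......................
...........#########....................
............#########...................
............#########...................
............#.....##....................
............#...............###.........
............#...............#####.......
............#...............#########...
............#................##########.
............#.................##########
............#...................########
............#......................#####
............#.......................###.
....................................#...
....................................#...
....................................##..
....................................##..
....................................##..
....................................#...
...................................##...
..........
[... 246 characters left out ...]
..............................
........................................
........................................
........................................
........................................
........................................
hinge [np.float64(0.5602037793196584), np.float64(-0.3502110566931964), np.float64(0.062)]
1.1 [[352.5, 130.2], [364.3, 135.1], [376.5, 140.3]]
1.2 [[354.7, 127.2], [366.5, 132.1], [378.7, 137.2]]
1.3 [[357.0, 124.4], [368.8, 129.3], [381.0, 134.3]]
1.4 [[359.3, 122.0], [371.1, 126.8], [383.2, 131.8]]
1.5 [[361.6, 119.9], [373.3, 124.6], [385.5, 129.5]]
1.571 [[363.2, 118.6], [375.0, 123.3], [387.1, 128.2]]
1.65 [[365.0, 117.4], [376.7, 122.1], [388.8, 126.9]]
```

Run:
```python
from ang import *
for phi in(1.5,1.571,1.64): print(phi,[proj("scene",pt(phi,d,r)).round(1).tolist() for d in(.0375,-.0375) for r in(.105,.07)], [proj("scene",pt(phi,d,r)).round(1).tolist() for d in(.044,-.044) for r in(.066,.01)])
b=bot.read_camera("scene"); st()
cv2.imwrite("pics/crop8.png",cv2.resize(b[100:200,310:410],None,fx=6,fy=6,interpolation=cv2.INTER_CUBIC))
```

```text
1.5 [[361.6, 119.9], [361.5, 130.6], [385.5, 129.5], [384.9, 140.3]] [[359.6, 130.9], [359.6, 147.0], [386.9, 142.4], [386.0, 158.6]]
1.571 [[363.2, 118.6], [362.6, 129.7], [387.1, 128.2], [386.0, 139.4]] [[360.6, 130.1], [359.7, 146.8], [387.9, 141.6], [386.1, 158.5]]
1.64 [[364.8, 117.6], [363.6, 129.0], [388.6, 127.0], [386.9, 138.6]] [[361.5, 129.5], [359.9, 146.7], [388.8, 140.8], [386.2, 158.4]]
10.55 pos [ 0.5604 -0.3495  0.1603] F [-3.7  1.5  6. ] w 0.095
[[ 0.998 -0.064  0.001]
 [-0.064 -0.998 -0.002]
 [ 0.001  0.002 -1.   ]]
```

View pics/crop8.png

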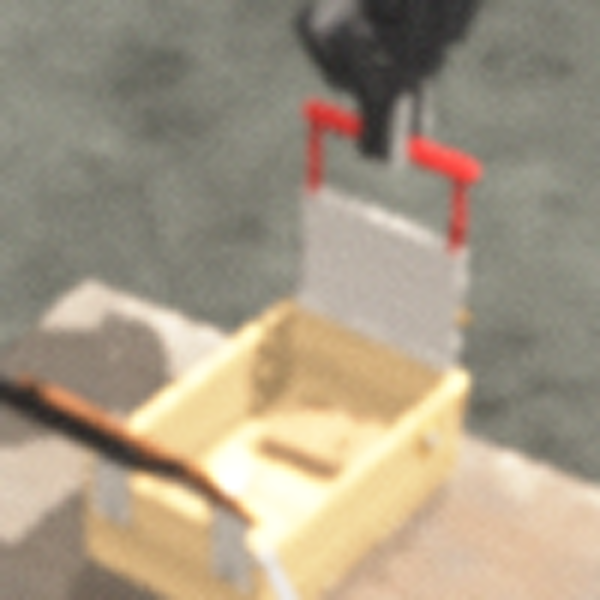

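The picture shows the leaf upright with the red bar in the fingers. The legs run from (315,110) to (314,185) and from (466,170) to (456,245), which matches the φ≈1.57 projection. The outer leaf is still open. I'll hand in.

Run:
```python
from workcell import bot
bot.finish_job()
s=bot.read_state(); print(s["time"],s["tool_pos"],s["wrist_force"],s["width"])
```

```text
the job is handed in; nothing more can be done
the job is handed in; nothing more can be done
```

The job is handed in at about 10.6 s, with the outer leaf open at its stop and the inner leaf upright in the gripper. No verdict was reported.

**Outer leaf:** I gripped the black pull and swung the leaf until it pressed against its stop at about 32 N. A circle fitted to the arm positions gave 2.19 rad. After I let go it stayed open, and the last picture still shows it open.

**Inner leaf:** I gripped the red pull with 40 N and swung the leaf up. At the last check the camera put it at about 1.55–1.57 rad. The arm position (y = -0.3495) was within about 1 mm of the estimated hinge line (y ≈ -0.350), and it was steady with the gripper still closed on the bar.

**What did not agree or was not checked:**
- The bar ended about 6–7 mm behind the fingertips, against about 10 mm when I first gripped it, so it may have slipped slightly during the swing. A steady upward push of about 6 N remained.
- The hinge estimates differ by about 1.5 mm, which leaves roughly 1 degree of doubt in the upright angle.
- I did not compare the tools and the tin with their starting positions. No move was planned near them.

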